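# Hang the splash flap back on the tube roller

## Task

The tube roller's splash flap has been washed and is standing in the grey drying rack beside a plain plate. Take the flap, the panel with a knuckle sticking out at each side of its top, and lower it onto the roller's hinge frame so that both knuckles drop fully home over the two hinge pins at once, keeping hold of it until it is down, not dropping it; leave it hanging there by itself. Leave the plain plate standing in its slot.

Things in the scene. Friction and masses are not known exactly. Their poses are not given: they have to be found in the camera images.
- flap_centre (a point): Loose white splash flap: panel 10 (x) x 130 (y) x 125 mm (z up), 0.2-0.33 kg, front = back; point at its centre. Near the top an arm on each side carries a knuckle, an inverted V open downward: 20 mm long, centred 105 mm out along y, inside apex 53 mm above this point, mouth 36 mm wide in x, legs end 20 mm above it. Starts upright in a rack slot, faces along the slot; pinch mid top edge.
- roller: Fixed tube roller; origin on the bench under mid hinge line, x towards the white mixer (from x=88 mm, 86 mm high), z up. Uprights 147 mm tall at y=+-146 mm, each with a level 10 mm pin pointing inward: axis 128 mm up, from 137 to 80 mm out. Hung home, the flap's centre is 84.5 mm above this origin (15 mm play along y), width along the pins, lower edge 22 mm up, over a base 8 mm thick.
- rack: Fixed grey drying rack, 150 (x) x 180 (y) mm; origin at the centre of its underside, z up. Two slots along y at x=-45 and +45 mm, 14 mm wide, 152 mm long, floor 10 mm and walls 47 mm above the bench. The flap stands in one, the plain plate in the other, either way.
- plate_centre (a point): Loose plain white plate standing in the other slot: 10 x 130 x 125 mm like the flap's panel but without arms or knuckles; the point is its centre, axes as the flap's. It stays.
Things that resemble listed ones, but are neither listed nor needed, are in the scene too. Of the things that look like the part that bears plate_centre, the smaller one is meant.

How it is judged:
By the outcome, as a careful person would: the job done as asked, in the order asked, and still so for the second after the job is handed in, with the robot touching nothing.
It also fails if it takes over 40 s, if anything falls off the work surface, if the arm or the gripper's body presses on something with over 40 N, if the wrist force passes 120 N, or if a joint passes its speed limit or range.

## Robot

A 6-joint arm with a two-finger parallel gripper is mounted at the origin on the work surface. World frame = base frame: x ahead of the robot, y to its left, z up, the work surface at z = 0. Lengths are in m, angles in degrees, forces in N, time in s.
With the tool pointing down it reaches from about 0.35 to 0.725 m from the base axis. Payload 6 kg.
Tool frame: the origin (TCP) lies midway between the tips of the shut fingers; the grasp point (between the pads) lies 19 mm behind it (ctrl.pinch_z is the distance from the TCP to the grasp point, in m); z points along the fingers, y is the direction in which the jaws open and shut (so a half turn about z gives the same grasp; the last joint's range is limited). The gripper opens to 85 mm and grips with 20 to 120 N. Pads are 22 mm wide; open, the fingers measure 114 mm over their backs; the gripper's body (76 mm by 85 mm) begins 54 mm behind the grasp point. The pads swing forward as they close: fully open they stand 13 mm farther back than shut.
Start: joints at [-57.829, 2.303, 4.859, 0, -92.561, -19.12], TCP at [0.136, -0.584, 0.231] pointing down, gripper open.
Joint ranges: [-146.85, 146.85], [-73.84, 115.35], [-62.03, 85.46], [-188.31, 113.3], [-161.28, -10.13], [-171.36, 171.36]. Speed limits (degrees/s): [147.25, 147.25, 172.46, 180, 180, 180].

## Interface

Orientations are given as a 3x3 rotation matrix whose columns are the frame's x, y, z axes.
In Python, from workcell import monitor, read_camera, hand_in, ctrl gives the robot as it stands.
- The arm moves only by the shell command python3 -m pendant 'ROWS' [FORCE]. ROWS is JSON, one flat list of numbers, 7 for each row, row after row: the closure, from 0 (fully open) to 1 (shut), then the shift along the tool's x, y, z as a fraction of full scale, then the turn, a rotation vector about the tool's x, y, z as a fraction of full scale. A call has 1 to 8 rows; each row is the pose to reach, as a shift and turn from the pose measured when the call began, along the tool's axes at that moment; what a row does not reach only later rows make up. Full scale, the value 1, is 0.5 m for a shift and 2 rad for a turn. A row lasts 1/12 s, in which the tool goes at most 41.7 mm and 7.16 degrees, less where a joint would pass 70% of its speed; a pose out of reach is approached as far as the arm can. A call with a number of a shift or a turn outside -1 to 1 is refused whole. A call with a gripper value outside its range is refused whole. The fingers move at their own pace and stop on an object; FORCE is the grip in N (left out, the last holds). Time passes only in rows, so rows that repeat a pose let the fingers close. It gives the time, the measured TCP pose, the force and the opening at its end, in the units of the state.
- monitor.get_state(): the state, without advancing time (a new reading comes with each control period).
- read_camera(name): name is "scene" or "side" or "wrist"; returns a dict with "image" (400x640x3 uint8, red, green, blue), "depth" (400x640 float32, m along the optical axis (not along the pixel's ray), 0 where there is no reading), "mtx" (3x3 intrinsics, pixels), "position" and "attitude" of the camera in the world. Camera axes: x right, y down, z forward; pixel columns grow to the right and rows downward; lengths in m; the calibration is good to about 2 mm. A picture is of the moment at which its call begins.
- hand_in(): hands the job in, once; it reports no verdict.
The state is a dict: "time_s": time; "joints": joint angles; "qvel": joint speeds; "effort": joint torques, N m; "eef_pos": TCP position; "ee_rot": TCP orientation; "contact_force": force on the tool from outside, world axes, zero at the start; "torque": the same for the moment, N m; "opening": finger opening in m.
Only numpy, scipy, OpenCV 4.12 (cv2) and the standard library are available. Lean on these libraries where they do the work, as an engineer would, in place of code of your own. Each camera call takes 0.05 s, during which the arm holds its last target. There are 200 camera calls.

## Working session

There is one attempt and no reset: what is moved stays moved. The work goes in short steps, Python scripts to look and compute and a shell command to move; the robot and the scene stay as the last step left them, time stands still between calls to the robot, and variables do not carry over. Pictures are saved under pics/ and viewed, about 8 in all and at most 12, crops included, and the job is handed in when it is done.

```bash
mkdir -p pics; python3 - <<'E'
from workcell import monitor, read_camera
import cv2, numpy as np
s=monitor.get_state(); print(s['time_s'],s['eef_pos'],np.round(s['ee_rot'],3).tolist(),s['contact_force'],s['opening'])
for n in("scene","side"):
    c=read_camera(n); np.savez(f"{n}0.npz",**c); cv2.imwrite(f"pics/{n}0.png",c['image'][:,:,::-1])
    print(n,np.round(c['position'],3),np.round(c['attitude'],3).tolist(),c['mtx'][0,0])
E
```

```text
0.0 [ 0.13548661 -0.58415505  0.23027971] [[-0.974, -0.226, -0.001], [-0.226, 0.974, 0.002], [0.0, 0.002, -1.0]] [0.19180349 0.51330133 0.10104568] 0.08563410179047755
scene [0.564 0.572 0.774] [[-0.977, 0.165, -0.134], [0.213, 0.736, -0.643], [-0.008, -0.657, -0.754]] 386.4429232187855
side [0.263 0.859 0.75 ] [[-0.975, -0.142, 0.171], [-0.222, 0.582, -0.782], [0.012, -0.8, -0.599]] 474.2998648304451
```

View pics/scene0.png

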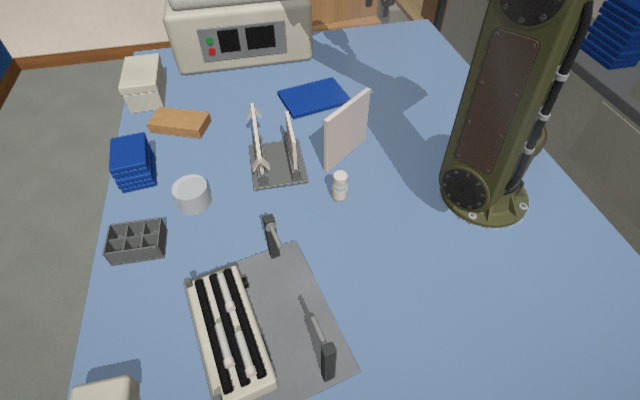

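View pics/side0.png

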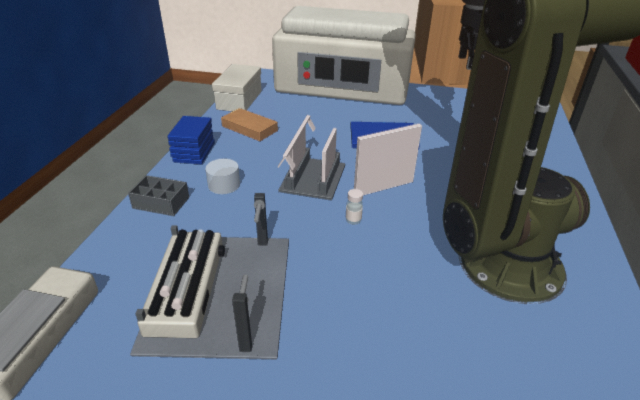

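The pictures show these candidates:
- **Flap:** white panel with side arms at scene (258,140) / side (298,148). I choose this one.
- **Plain plate:** in the other rack slot at scene (292,145).
- **Large white board:** freestanding at scene (347,130), a decoy.
- **Hinge uprights:** scene (272,232) and (325,350).

Next I'll measure them and take a close crop to check.

```bash
cat > h.py <<'E'
import numpy as np, cv2
def cloud(c):
    d=c['depth']; K=c['mtx']; v,u=np.mgrid[:400,:640]
    p=np.stack([(u-K[0,2])/K[0,0]*d,(v-K[1,2])/K[1,1]*d,d],-1)@np.array(c['attitude']).T+c['position']
    p[d==0]=np.nan; return p
E
python3 - <<'E'
import numpy as np,cv2; from h import *
for n,u0,v0 in(("scene",(235,95,310,195),[(225,200,350,390)]),("side",(270,105,350,200),[(225,180,275,360)])):
    c=dict(np.load(n+"0.npz")); P=cloud(c); im=c['image'].astype(int)
    a,b,e,f=u0; Q=P[b:f,a:e].reshape(-1,3); 
    print(n,'rack region: z max',np.nanmax(Q[:,2]))
    z=Q[:,2]
    # top slices
    for lo,hi in((.045,.05),(.125,.15),(.1,.125)):
        m=(z>lo)&(z<hi); print(lo,m.sum(),np.round(Q[m][::max(1,m.sum()//14)],3).tolist())
    a,b,e,f=v0[0]; Q=P[b:f,a:e].reshape(-1,3); z=Q[:,2]
    m=(z>.136)&(z<.16); print('uprights',m.sum()); 
    R=Q[m].astype(np.float32)
    _,l,cc=cv2.kmeans(R,2,None,(3,50,1e-5),5,0)
    for k in(0,1): r=R[l[:,0]==k]; print(np.round(cc[k],4),len(r),r.min(0),r.max(0))
    m=(z>.118)&(z<.136); print('pins',np.round(Q[m][::max(1,m.sum()//25)],3).tolist())
    cv2.imwrite(f"pics/{n}_crop.png",cv2.resize(c['image'][u0[1]-10:u0[3]+10,u0[0]-10:u0[2]+10,::-1],None,fx=4,fy=4,interpolation=2))
E
python3 - <<'E'
import cv2,numpy as np
a=cv2.imread('pics/scene_crop.png');b=cv2.imread('pics/side_crop.png')
h=min(len(a),len(b));cv2.imwrite('pics/crops.png',np.hstack([a[:h],b[:h]]))
E
```

```text
scene rack region: z max 0.13801687469173485
0.045 308 [[0.479, -0.317, 0.047], [0.48, -0.291, 0.049], [0.569, -0.296, 0.047], [0.479, -0.263, 0.046], [0.57, -0.267, 0.046], [0.479, -0.232, 0.047], [0.551, -0.232, 0.047], [0.462, -0.199, 0.047], [0.459, -0.182, 0.047], [0.554, -0.184, 0.047], [0.55, -0.174, 0.048], [0.574, -0.173, 0.047], [0.552, -0.164, 0.047], [0.566, -0.158, 0.045]]
0.125 384 [[0.563, -0.349, 0.135], [0.561, -0.314, 0.136], [0.56, -0.3, 0.134], [0.556, -0.284, 0.135], [0.467, -0.249, 0.136], [0.565, -0.255, 0.136], [0.556, -0.249, 0.128], [0.474, -0.21, 0.135], [0.469, -0.194, 0.136], [0.468, -0.184, 0.135], [0.564, -0.188, 0.136], [0.563, -0.179, 0.134], [0.56, -0.162, 0.135], [0.565, -0.137, 0.135], [0.562, -0.123, 0.127]]
0.1 212 [[0.565, -0.349, 0.122], [0.544, -0.349, 0.109], [0.545, -0.336, 0.111], [0.546, -0.331, 0.108], [0.475, -0.273, 0.123], [0.556, -0.253, 0.105], [0.477, -0.165, 0.123], [0.473, -0.164, 0.112], [0.557, -0.174, 0.1], [0.555, -0.13, 0.119], [0.575, -0.132, 0.115], [0.568, -0.118, 0.124], [0.55, -0.124, 0.11], [0.574, -0.123, 0.109], [0.58
[... 2043 characters left out ...]
14676]
[0.5623 0.0752 0.1421] 89 [0.55172426 0.06142866 0.1360116 ] [0.5750375  0.08537371 0.14657994]
pins [[0.573, 0.08, 0.135], [0.558, 0.083, 0.134], [0.552, 0.081, 0.131], [0.568, 0.083, 0.125], [0.557, 0.093, 0.131], [0.553, 0.081, 0.12], [0.554, 0.109, 0.132], [0.553, 0.118, 0.131], [0.553, 0.127, 0.13], [0.552, 0.135, 0.129], [0.55, 0.135, 0.121], [0.513, 0.299, 0.131], [0.519, 0.305, 0.128], [0.512, 0.309, 0.129], [0.516, 0.318, 0.13], [0.509, 0.323, 0.131], [0.514, 0.328, 0.128], [0.508, 0.334, 0.131], [0.511, 0.368, 0.136], [0.501, 0.367, 0.135], [0.503, 0.366, 0.131], [0.504, 0.365, 0.127], [0.504, 0.366, 0.126], [0.504, 0.367, 0.124], [0.502, 0.367, 0.122], [0.496, 0.365, 0.12]]
```

View pics/crops.png

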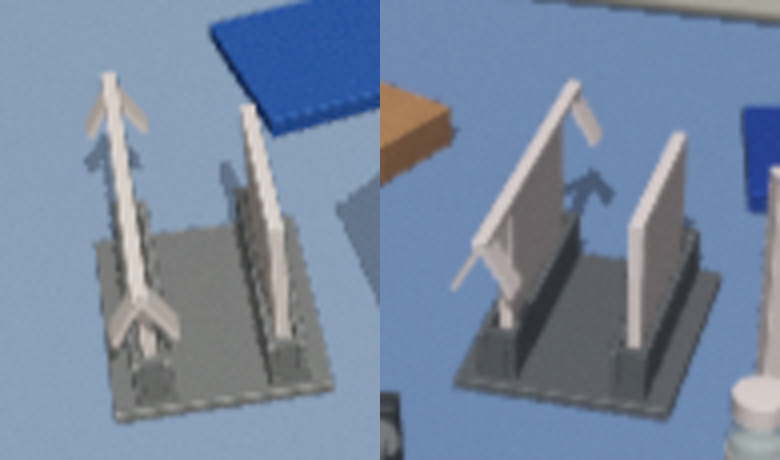

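The crops confirm it: the right-hand slot at x≈0.56 holds the panel with V knuckles at both ends, and the x≈0.467 slot holds the plain plate. Next I'll fit the lines and work out the first move.

```bash
cat >> h.py <<'E'
def line(Q):
    Q=Q[:,:2]; m=Q.mean(0); d=np.linalg.svd(Q-m,full_matrices=False)[2][0]; d*=np.sign(d[1]); 
    t=(Q-m)@d; return m+d*(t.min()+t.max())/2, np.degrees(np.arctan2(d[1],d[0])), np.ptp(t)
def rel(s,p,yaw):  # tool-frame shift & turn (fractions) to TCP p, tool down with y axis at yaw deg
    from scipy.spatial.transform import Rotation as R
    R0=np.array(s['ee_rot']); y=np.array([np.cos(np.radians(yaw)),np.sin(np.radians(yaw)),0]); z=np.array([0,0,-1.])
    R1=np.c_[np.cross(y,z),y,z]
    return np.round(R0.T@(np.array(p)-s['eef_pos'])/.5,4), np.round(R.from_matrix(R0.T@R1).as_rotvec()/2,4)
E
python3 - <<'E'
import numpy as np; from h import *; from workcell import monitor
s=monitor.get_state()
for n in("scene","side"):
    P=cloud(dict(np.load(n+"0.npz"))).reshape(-1,3); P=P[~np.isnan(P[:,0])]
    x,y,z=P.T
    f=P[(z>.128)&(z<.145)&(x>.53)&(x<.6)&(y<-.1)&(y>-.37)]; print(n,'flap top',line(f),len(f),f[:,1].min(),f[:,1].max())
    f=P[(z>.128)&(z<.145)&(x>.44)&(x<.5)&(y<-.1)&(y>-.37)]; print('plate top',line(f))
    f=P[(z>.126)&(z<.137)&(x>.48)&(x<.6)&(y>.095)&(y<.33)]; print('pins',line(f))
    f=P[(z>.138)&(z<.152)&(x>.48)&(x<.6)&(y>.04)&(y<.4)]; print('uprights',line(f))
    f=P[(z>.06)&(x>.25)&(x<.43)&(y<0)&(y>-.4)]; print('board',f.min(0),f.max(0))
print(rel(s,(.560,-.236,.24),180))
E
```

```text
scene flap top (array([ 0.56088594, -0.23442768]), np.float64(88.69621297715885), np.float64(0.2291101349322482)) 231 -0.34906375163844194 -0.11999506226715062
plate top (array([ 0.47148564, -0.22662003]), np.float64(88.8240654503844), np.float64(0.12982541572718753))
pins (array([0.53645801, 0.21267967]), np.float64(101.86686100096081), np.float64(0.24101247272401097))
uprights (array([0.53632575, 0.21384412]), np.float64(101.85369743857292), np.float64(0.310752985956387))
board [ 0.2501586  -0.28644182  0.06003786] [ 0.39238549 -0.0528452   0.18017359]
side flap top (array([ 0.55778461, -0.23381512]), np.float64(88.73725968453915), np.float64(0.23174231963799946)) 187 -0.3497488246488206 -0.11794456013747312
plate top (array([ 0.46841261, -0.22632211]), np.float64(88.76705246904882), np.float64(0.13689398224183935))
pins (array([0.53363468, 0.21331826]), np.float64(101.89658445462508), np.float64(0.23943152362225595))
uprights (array([0.53332136, 0.21517511]), np.float64(101.83589707685499), np.float64(0.31192634588141366))
board [ 0.25005446 -0.28598694  0.06000348] [ 0.3901286  -0.04918319  0.17842666]
(array([-0.9844,  0.4867, -0.0186]), array([ 7.000e-04,  5.000e-04, -6.715e-01]))
```

```bash
python3 -m pendant '[0.2,-0.5,0.24,-0.04,0,0,-0.3, 0.2,-0.98,0.486,-0.04,0,0,-0.66, 0.2,-0.98,0.486,-0.04,0,0,-0.66, 0.2,-0.98,0.486,-0.04,0,0,-0.66, 0.2,-0.98,0.486,-0.04,0,0,-0.66, 0.2,-0.98,0.486,-0.04,0,0,-0.66, 0.2,-0.98,0.486,-0.04,0,0,-0.66, 0.2,-0.98,0.486,-0.04,0,0,-0.66]' 40
python3 -c "
from h import *; from workcell import monitor
print(rel(monitor.get_state(),(.559,-.234,.24),178.75))"
```

```text
time_s: 0.77
eef_pos: [0.394, -0.3712, 0.2436]
ee_rot: [[-0.33, -0.944, -0.0], [-0.944, 0.33, 0.002], [-0.001, 0.001, -1.0]]
contact_force: [1.0, -0.7, 0.0]
opening: 0.0678
(array([-0.3681, -0.2208,  0.0076]), array([ 0.0002,  0.0008, -0.1574]))
```

```bash
python3 -m pendant '[0.2,-0.368,-0.221,0.008,0,0,-0.157, 0.2,-0.368,-0.221,0.008,0,0,-0.157, 0.2,-0.368,-0.221,0.008,0,0,-0.157, 0.2,-0.368,-0.221,0.008,0,0,-0.157, 0.2,-0.368,-0.221,0.008,0,0,-0.157, 0.2,-0.368,-0.221,0.008,0,0,-0.157, 0.2,-0.368,-0.221,0.008,0,0,-0.157, 0.2,-0.368,-0.221,0.008,0,0,-0.157]'
python3 - <<'E'
from h import *; from workcell import monitor,read_camera
s=monitor.get_state()
c=read_camera("wrist"); cv2.imwrite("pics/w1.png",c['image'][:,:,::-1])
P=cloud(c).reshape(-1,3); x,y,z=P.T; 
f=P[(z>.128)&(z<.145)&(x>.53)&(x<.6)&(y<-.1)&(y>-.37)]; print('flap top',len(f))
if len(f): print(line(f),f[:,2].mean())
print(rel(s,(.559,-.234,.101),178.75))
E
```

```text
time_s: 1.43
eef_pos: [0.5591, -0.2337, 0.239]
ee_rot: [[-0.022, -1.0, -0.002], [-1.0, 0.022, 0.002], [-0.002, 0.002, -1.0]]
contact_force: [-1.3, -0.5, -0.5]
opening: 0.0683
flap top 2803
(array([ 0.56107257, -0.235879  ]), np.float64(88.76796919712933), np.float64(0.23182610741719661)) 0.1352241665314548
(array([ 0.0011, -0.0003,  0.2759]), array([0.0009, 0.0008, 0.0002]))
```

View pics/w1.png

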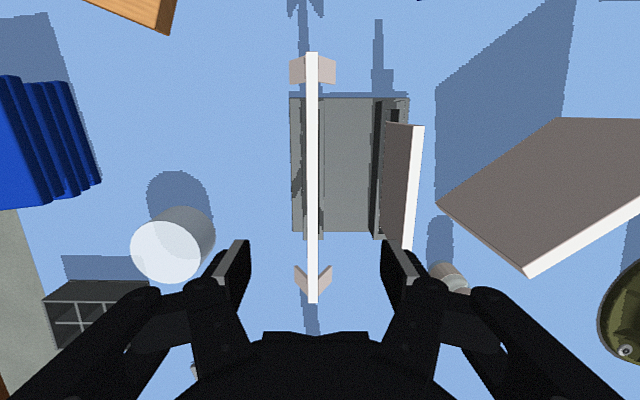

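The wrist view shows the flap's top edge at column 312, centred between the fingers at 230 and 400. Both V knuckles are visible at (312,68) and (312,280). I'll lower and grip.

```bash
python3 -m pendant '[0.2,0.004,-0.002,0.08,0,0,0, 0.2,0.004,-0.002,0.16,0,0,0, 0.2,0.004,-0.002,0.24,0,0,0, 0.2,0.004,-0.002,0.276,0,0,0, 0.2,0.004,-0.002,0.276,0,0,0, 0.2,0.004,-0.002,0.276,0,0,0, 0.6,0.004,-0.002,0.276,0,0,0, 0.8,0.004,-0.002,0.276,0,0,0]' 50 && python3 -m pendant '[1,0,0,0,0,0,0, 1,0,0,0,0,0,0, 1,0,0,0,0,0,0, 1,0,0,0,0,0,0, 1,0,0,0,0,0,0, 1,0,0,0,0,0,0]' 50
```

```text
time_s: 2.15
eef_pos: [0.5606, -0.237, 0.1048]
ee_rot: [[-0.023, -1.0, 0.004], [-1.0, 0.023, 0.0], [-0.0, -0.004, -1.0]]
contact_force: [-0.2, -0.3, 0.3]
opening: 0.0451
time_s: 2.65
eef_pos: [0.5614, -0.2373, 0.1064]
ee_rot: [[-0.023, -1.0, 0.006], [-1.0, 0.023, -0.001], [0.001, -0.006, -1.0]]
contact_force: [0.7, -0.8, 4.8]
opening: 0.0094
```

```bash
python3 -m pendant '[1,0,0,-0.03,0,0,0, 1,0,0,-0.08,0,0,0, 1,0,0,-0.14,0,0,0, 1,0,0,-0.2,0,0,0, 1,0,0,-0.26,0,0,0, 1,0,0,-0.32,0,0,0, 1,0,0,-0.38,0,0,0, 1,0,0,-0.38,0,0,0]'
python3 - <<'E'
from h import *; from workcell import monitor,read_camera
s=monitor.get_state()
c=read_camera("scene"); cv2.imwrite("pics/s2.png",c['image'][:,:,::-1])
P=cloud(c).reshape(-1,3); x,y,z=P.T
f=P[(z>.3)&(z<.335)&(x>.53)&(x<.6)&(y<-.1)&(y>-.37)&(abs(y+.236)>.04)]
print('flap top',len(f)); print(line(f),np.percentile(f[:,2],[5,50,95]))
print(rel(s,(.535,.2135,.297),191.85))
E
```

```text
time_s: 3.32
eef_pos: [0.5612, -0.238, 0.3032]
ee_rot: [[-0.023, -1.0, 0.014], [-1.0, 0.023, -0.004], [0.004, -0.015, -1.0]]
contact_force: [-0.3, -0.4, -0.8]
opening: 0.0092
flap top 271
(array([ 0.56065045, -0.23046595]), np.float64(88.83214036835018), np.float64(0.2246570325204537)) [0.30274483 0.33013455 0.33251689]
(array([-0.9016,  0.0734,  0.008 ]), array([-0.007 , -0.0027, -0.115 ]))
```

View pics/s2.png

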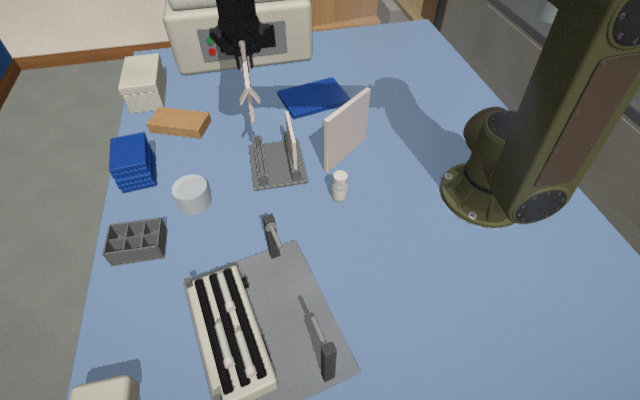

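The flap is held level at scene (247,80) and the plain plate is still standing in its slot at (292,140). I'll carry the flap over to the roller.

```bash
python3 -m pendant '[1,-0.04,0.003,0.008,-0.007,-0.003,0, 1,-0.1,0.008,0.008,-0.007,-0.003,-0.01, 1,-0.16,0.013,0.008,-0.007,-0.003,-0.02, 1,-0.22,0.018,0.008,-0.007,-0.003,-0.03, 1,-0.28,0.023,0.008,-0.007,-0.003,-0.04, 1,-0.34,0.028,0.008,-0.007,-0.003,-0.05, 1,-0.4,0.033,0.008,-0.007,-0.003,-0.06, 1,-0.46,0.038,0.008,-0.007,-0.003,-0.06]'
python3 -c "
from h import *; from workcell import monitor
print(rel(monitor.get_state(),(.535,.2135,.297),191.85))"
```

```text
time_s: 4.03
eef_pos: [0.5465, -0.0053, 0.293]
ee_rot: [[0.098, -0.995, -0.006], [-0.995, -0.098, 0.004], [-0.004, 0.006, -1.0]]
contact_force: [0.7, 0.6, -2.3]
opening: 0.0088
(array([-0.4378, -0.02  , -0.0062]), array([ 0.0027,  0.0022, -0.0542]))
```

```bash
python3 -m pendant '[1,-0.06,-0.003,-0.006,0,0,-0.01, 1,-0.12,-0.006,-0.006,0,0,-0.02, 1,-0.18,-0.009,-0.006,0,0,-0.03, 1,-0.24,-0.012,-0.006,0,0,-0.04, 1,-0.31,-0.015,-0.006,0,0,-0.054, 1,-0.38,-0.018,-0.006,0,0,-0.054, 1,-0.438,-0.02,-0.006,0,0,-0.054, 1,-0.438,-0.02,-0.006,0,0,-0.054]' && python3 -m pendant '[1,0,0,0,0,0,0, 1,0,0,0,0,0,0]'
python3 - <<'E'
from h import *; from workcell import monitor,read_camera
s=monitor.get_state()
for n in("scene","side"):
    c=read_camera(n); cv2.imwrite(f"pics/{n}3.png",c['image'][:,:,::-1])
    P=cloud(c).reshape(-1,3); x,y,z=P.T
    f=P[(z>.30)&(z<.335)&(x>.48)&(x<.59)&(y>.06)&(y<.36)&(np.hypot(x-.535,y-.2135)>.05)]
    print('flap top',len(f),line(f),np.percentile(f[:,2],[5,50,95]))
    for k in (0,1):
        g=f[(f[:,1]>.2135)==k]; print(g[:,:3].mean(0), np.percentile(g[:,2],95))
print(rel(s,(.535,.2135,.297),191.85))
E
python3 -c "
import cv2,numpy as np
a=cv2.imread('pics/scene3.png')[:,100:500];b=cv2.imread('pics/side3.png')[:,100:500]
cv2.imwrite('pics/both3.png',np.hstack([a,b]))"
```

```text
time_s: 4.7
eef_pos: [0.5336, 0.2183, 0.2931]
ee_rot: [[0.209, -0.978, -0.011], [-0.978, -0.209, 0.003], [-0.005, 0.01, -1.0]]
contact_force: [0.3, -0.8, -4.0]
opening: 0.0092
time_s: 4.87
eef_pos: [0.5329, 0.2188, 0.2905]
ee_rot: [[0.211, -0.977, -0.015], [-0.978, -0.211, 0.001], [-0.004, 0.014, -1.0]]
contact_force: [-1.0, -1.2, -2.7]
opening: 0.009
flap top 539 (array([0.5173225 , 0.29840269]), np.float64(101.95232837953164), np.float64(0.0722679263365487)) [0.30145469 0.31872512 0.32064325]<stdin>:9: RuntimeWarning: Mean of empty slice.
  ret = um.true_divide(
Traceback (most recent call last):
IndexError: index -1 is out of bounds for axis 0 with size 0
[ WARN:0@0.034] global loadsave.cpp:275 findDecoder imread_('pics/side3.png'): can't open/read file: check file path/integrity
Traceback (most recent call last):
TypeError: 'NoneType' object is not subscriptable
```

```bash
python3 - <<'E'
from h import *; from workcell import monitor,read_camera
s=monitor.get_state(); ims=[]
for n in("scene","side"):
    c=read_camera(n); ims.append(c['image'][:,100:500,::-1])
    P=cloud(c).reshape(-1,3); x,y,z=P.T
    w=(c['image'].reshape(-1,3).min(1)>110)
    f=P[w&(z>.305)&(z<.335)&(x>.48)&(x<.59)&(y>.06)&(y<.36)]
    print(n,len(f),line(f),f[f[:,1].argmin()],f[f[:,1].argmax()])
cv2.imwrite("pics/both3.png",np.hstack(ims))
print(s['eef_pos'],rel(s,(.535,.2135,.297),191.85))
E
```

```text
scene 786 (array([0.52400705, 0.2654973 ]), np.float64(101.30207478443708), np.float64(0.1381612147014055)) [0.53333214 0.19691425 0.32067781] [0.5150879  0.33355132 0.30968606]
side 435 (array([0.52342241, 0.25627414]), np.float64(103.13859121940897), np.float64(0.15885899018352578)) [0.54430416 0.1795837  0.31730198] [0.51041323 0.3344351  0.31980216]
[0.53319894 0.21808009 0.29128439] (array([ 0.0097, -0.0015, -0.0115]), array([0.0066, 0.002 , 0.0022]))
```

View pics/both3.png

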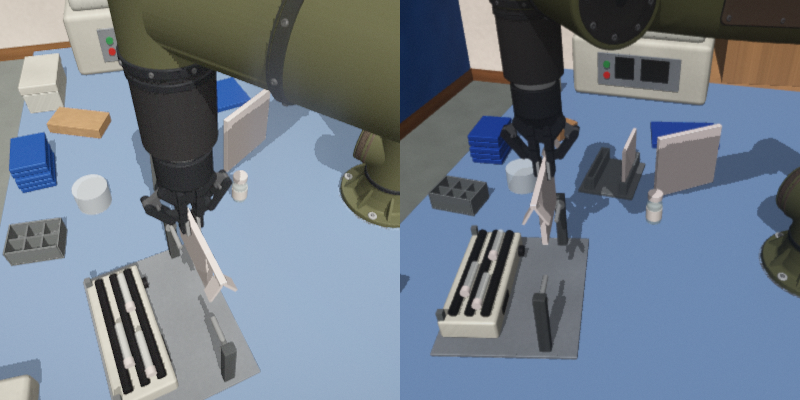

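The flap is held over the hinge frame, with its far knuckle at scene-crop (220,280). The far end measures y=0.334, so its centre is about 7 mm too far along +y. I'll correct that while lowering to just above the pins.

```bash
python3 -m pendant '[1,0.013,-0.001,0,0.006,0.002,0.002, 1,0.013,-0.001,0.03,0.006,0.002,0.002, 1,0.013,-0.001,0.07,0.006,0.002,0.002, 1,0.013,-0.001,0.12,0.006,0.002,0.002, 1,0.013,-0.001,0.17,0.006,0.002,0.002, 1,0.013,-0.001,0.21,0.006,0.002,0.002, 1,0.013,-0.001,0.23,0.006,0.002,0.002, 1,0.013,-0.001,0.23,0.006,0.002,0.002]'
python3 - <<'E'
from h import *; from workcell import monitor,read_camera
s=monitor.get_state(); ims=[]
for n in("scene","side"):
    c=read_camera(n); ims.append(cv2.resize(c['image'][150:380,180:380] if n=='scene' else c['image'][150:380,120:320],None,fx=2,fy=2)[:,:,::-1])
    P=cloud(c).reshape(-1,3); x,y,z=P.T
    w=(c['image'].reshape(-1,3).min(1)>110)
    f=P[w&(z>.18)&(z<.22)&(x>.48)&(x<.59)&(y>.06)&(y<.36)]
    print(n,len(f),line(f),f[f[:,1].argmin()],f[f[:,1].argmax()],np.percentile(f[:,2],95))
cv2.imwrite("pics/both4.png",np.hstack(ims))
print(s['eef_pos'],rel(s,(.5345,.212,.119),191.85))
E
```

```text
time_s: 5.68
eef_pos: [0.5333, 0.21, 0.1751]
ee_rot: [[0.204, -0.979, -0.002], [-0.979, -0.204, -0.002], [0.001, 0.003, -1.0]]
contact_force: [-0.2, -0.1, -2.6]
opening: 0.0093
scene 701 (array([0.52382248, 0.2593939 ]), np.float64(101.10352581349441), np.float64(0.1345786144878002)) [0.53337127 0.19269498 0.20535669] [0.52264613 0.32730809 0.1822185 ] 0.20535669269963597
side 513 (array([0.5293233 , 0.21824397]), np.float64(101.96500601596021), np.float64(0.22271577226164607)) [0.53879653 0.10642059 0.18043314] [0.51998981 0.32806033 0.18228349] 0.20566280985418586
[0.53328678 0.21004793 0.17509151] (array([-0.0034, -0.0035,  0.1122]), array([ 0.0013, -0.0005, -0.0009]))
```

View pics/both4.png

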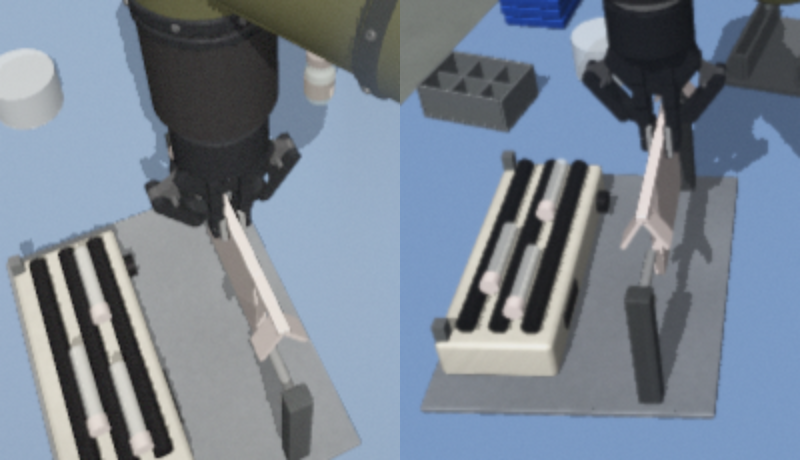

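Both views show the V knuckles straddling the pin line from above. The near knuckle is at left (275,330) and right (650,225), directly over its pin. I'll lower the rest slowly.

```bash
python3 -m pendant '[1,-0.003,-0.003,0.02,0.001,0,-0.001, 1,-0.003,-0.003,0.04,0.001,0,-0.001, 1,-0.003,-0.003,0.06,0.001,0,-0.001, 1,-0.003,-0.003,0.075,0.001,0,-0.001, 1,-0.003,-0.003,0.088,0.001,0,-0.001, 1,-0.003,-0.003,0.098,0.001,0,-0.001, 1,-0.003,-0.003,0.1,0.001,0,-0.001, 1,-0.003,-0.003,0.1,0.001,0,-0.001]'
```

```text
time_s: 6.45
eef_pos: [0.5359, 0.2126, 0.1286]
ee_rot: [[0.206, -0.979, 0.004], [-0.979, -0.206, 0.001], [0.0, -0.004, -1.0]]
contact_force: [-0.7, -0.3, -0.9]
opening: 0.009
```

```bash
python3 -m pendant '[1,0,0,0.005,0,0,0, 1,0,0,0.01,0,0,0, 1,0,0,0.014,0,0,0, 1,0,0,0.014,0,0,0]'; python3 -m pendant '[1,0,0,0.004,0,0,0, 1,0,0,0.006,0,0,0, 1,0,0,0.006,0,0,0]'
```

```text
time_s: 6.78
eef_pos: [0.5357, 0.2125, 0.121]
ee_rot: [[0.206, -0.979, 0.004], [-0.979, -0.206, 0.0], [0.0, -0.004, -1.0]]
contact_force: [-0.5, -0.5, -2.6]
opening: 0.0092
time_s: 7.03
eef_pos: [0.5364, 0.2127, 0.1186]
ee_rot: [[0.206, -0.979, 0.005], [-0.979, -0.206, 0.001], [0.0, -0.005, -1.0]]
contact_force: [2.7, 0.3, -1.2]
opening: 0.0094
```

```bash
python3 -m pendant '[1,0,0,0.003,0,0,0, 1,0,0,0.005,0,0,0, 1,0,0,0.005,0,0,0]'; python3 - <<'E'
from h import *; from workcell import monitor,read_camera
s=monitor.get_state(); ims=[]
for n in("scene","side"):
    c=read_camera(n); ims.append(cv2.resize(c['image'][180:380,200:375] if n=='scene' else c['image'][180:380,145:320],None,fx=2.2,fy=2.2)[:,:,::-1])
    P=cloud(c).reshape(-1,3); x,y,z=P.T
    w=(c['image'].reshape(-1,3).min(1)>110)
    f=P[w&(z>.137)&(z<.16)&(x>.48)&(x<.59)&(y>.06)&(y<.36)]
    print(n,len(f),line(f),f[f[:,1].argmin()],f[f[:,1].argmax()],np.percentile(f[:,2],[50,90]))
cv2.imwrite("pics/both5.png",np.hstack(ims))
E
```

```text
time_s: 7.28
eef_pos: [0.5366, 0.2128, 0.1183]
ee_rot: [[0.206, -0.978, 0.007], [-0.978, -0.206, 0.001], [0.0, -0.007, -1.0]]
contact_force: [-3.9, -0.2, 8.0]
opening: 0.009
scene 473 (array([0.5224899 , 0.27815875]), np.float64(101.89016132724196), np.float64(0.16665383936725958)) [0.53550506 0.19574519 0.14713173] [0.49517964 0.35756243 0.14801627] [0.14680899 0.14855319]
side 362 (array([0.52277116, 0.26569812]), np.float64(102.02800838763672), np.float64(0.1709308418851262)) [0.54507969 0.18306749 0.14497898] [0.51681793 0.35162853 0.14187615] [0.14463835 0.14663339]
```

View pics/both5.png

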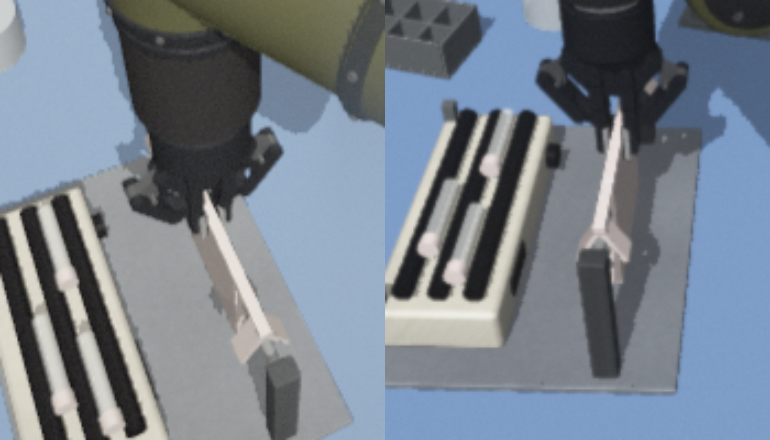

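The flap is seated: its top edge is about 0.146 high (0.147 expected), the pins are inside the Vs, and an 8 N upward force has appeared. I'll release and withdraw straight up.

```bash
python3 -m pendant '[0.8,0,0,0,0,0,0, 0.7,0,0,0,0,0,0, 0.6,0,0,0,0,0,0, 0.5,0,0,0,0,0,0, 0.4,0,0,0,0,0,0, 0.4,0,0,0,0,0,0]' && python3 -m pendant '[0.4,0,0,-0.02,0,0,0, 0.4,0,0,-0.05,0,0,0, 0.4,0,0,-0.1,0,0,0, 0.4,0,0,-0.16,0,0,0, 0.4,0,0,-0.22,0,0,0, 0.4,0,0,-0.28,0,0,0, 0.4,0,0,-0.34,0,0,0, 0.4,0,0,-0.34,0,0,0]'
python3 - <<'E'
from h import *; from workcell import monitor,read_camera
s=monitor.get_state(); ims=[]
for n in("scene","side"):
    c=read_camera(n); ims.append(c['image'][:,100:500,::-1])
    P=cloud(c).reshape(-1,3); x,y,z=P.T
    w=(c['image'].reshape(-1,3).min(1)>110)
    f=P[w&(z>.137)&(z<.16)&(x>.48)&(x<.59)&(y>.085)&(y<.335)]
    for lo,hi in((.09,.12),(.18,.24),(.29,.335)):
        g=f[(f[:,1]>lo)&(f[:,1]<hi)]; print(n,lo,len(g),np.round(np.median(g,0),4) if len(g) else '',g[:,1].min() if len(g) else '',g[:,1].max() if len(g) else '')
cv2.imwrite("pics/both6.png",np.hstack(ims))
E
```

```text
time_s: 7.88
eef_pos: [0.5365, 0.2127, 0.118]
ee_rot: [[0.206, -0.978, 0.007], [-0.978, -0.206, 0.001], [0.0, -0.007, -1.0]]
contact_force: [0.4, 0.4, 0.7]
opening: 0.0511
time_s: 8.55
eef_pos: [0.537, 0.2123, 0.2964]
ee_rot: [[0.206, -0.978, 0.017], [-0.979, -0.206, 0.006], [-0.002, -0.017, -1.0]]
contact_force: [-0.7, -0.7, 1.6]
opening: 0.0513
scene 0.09 28 [0.5565 0.114  0.1464] 0.10330670385435753 0.11929777916406403
scene 0.18 180 [0.537  0.2112 0.1468] 0.18014568202399595 0.23989502833842552
scene 0.29 153 [0.5161 0.3108 0.1468] 0.29019707224463737 0.3276144351333642
side 0.09 27 [0.5549 0.11   0.1442] 0.10269400076941038 0.11977359082475658
side 0.18 117 [0.5336 0.2111 0.1445] 0.18048056551157543 0.23964141446461662
side 0.29 113 [0.5128 0.312  0.1445] 0.29067710165738736 0.329412345795816
```

View pics/both6.png

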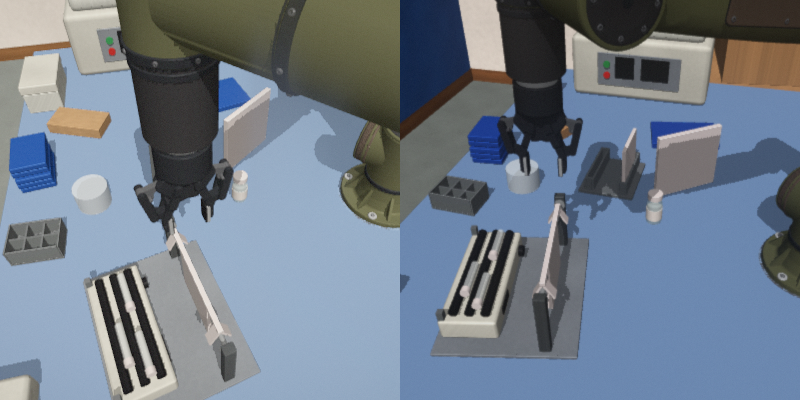

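The flap hangs level: its top is 0.1464 to 0.1468 along its whole length (0.1442 to 0.1445 in the side camera). Both knuckles are on their pins and the gripper is clear. The plate stands in the rack at side-crop (628,155). I'll hand in.

```bash
python3 -c "
from workcell import hand_in; print(hand_in())"
```

```text
the job is handed in; nothing more can be done
None
```

The flap is hanging on the roller's hinge frame with both knuckles over their pins, and the job is handed in at about 8.6 s of the 40 s allowed. I lifted the flap from its rack slot by its top edge and carried it over the frame. I then lowered it under grip until it seated with an 8 N reaction, released it, and withdrew straight up.

In the last checks, the flap's top edge was level within 0.5 mm along its whole length. It measured 0.1468 m high in the scene camera and 0.1445 m in the side camera, against 0.147 m expected. The two cameras disagree by about 2 mm, which is the stated calibration error. The plain plate was still standing in its slot, and the gripper was well clear of the flap. No check failed.

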